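# Sort the sound stone blanks into the mosaic caddy

### The arm

A 6-joint arm with a two-finger parallel gripper is mounted at the origin on the work surface. World frame = base frame: x ahead of the robot, y to its left, z up, the work surface at z = 0. Lengths are in m, angles in rad, forces in N, time in s.
With the tool pointing down it reaches from about 0.425 to 0.95 m from the base axis. Payload 3.5 kg.
Tool frame: the origin (TCP) lies on the centre line of the jaws, within the pads' length; the fingertips stand 14 mm ahead of it and the grasp point (between the pads) lies 5 mm behind it (ctrl.tip_reach is the distance from the TCP to the fingertips, in m); z points along the fingers, y is the line along which they close (so a half turn about z gives the same grasp; the last joint's range is limited). The gripper opens to 85 mm and grips with 20 to 120 N. Pads are 22 mm wide; open, the fingers measure 114 mm over their backs; the gripper's body (76 mm by 85 mm) begins 54 mm behind the grasp point. The pads swing forward as they close: fully open they stand 13 mm farther back than shut.
Start: joints at [-1.401, 0.286, 1.577, -0, 1.279, -0.15], TCP at [0.212, -0.641, 0.245] pointing down, gripper open.
Joint ranges: [-2.77, 2.77], [-0.9, 2.22], [0.21, 2.48], [-1.53, 4.67], [0.24, 2.81], [-2.84, 2.84]. Speed limits (rad/s): [2.79, 2.79, 3.14, 3.14, 3.14, 3.14].

### API

Orientations are given as a unit quaternion [x, y, z, w].
In Python, from plant import get_state, imaging, workorder, ctrl gives the robot as it stands. The module is installed in compiled form; this text tells all that it offers.
- The arm moves only by the shell command python3 -m jog 'ROWS' [FORCE]. ROWS is JSON, a list of rows, each a list of 7 numbers: the closure, from 0 (fully open) to 1 (shut), then the shift along the tool's x, y, z in mm, then the turn, a rotation vector about the tool's x, y, z in rad. In form: [[gripper, tx, ty, tz, ax, ay, az], ...]. A call has 1 to 12 rows; each row is the pose to reach, as a shift and turn from the pose commanded when the call began, along the tool's axes at that moment; what a row does not reach only later rows make up. A row lasts 1/10 s, in which the tool goes at most 50 mm and 8.59 degrees, less where a joint would pass 70% of its speed; a pose out of reach is approached as far as the arm can. A call with a gripper value outside its range is refused whole. The fingers move at their own pace and stop on an object; FORCE is the grip in N (left out, the last holds). Time passes only in rows, so rows that repeat a pose let the fingers close. It gives the time, the measured TCP pose, the force, the opening and the grip force at its end, in the units of the state.
- get_state(): the state, without advancing time (a new reading comes with each control period).
- imaging.read_camera(name): name is "scene" or "top" or "wrist"; returns a dict with "image" (384x512x3 uint8, blue, green, red), "fx", "fy", "cx", "cy" (pixels), "R" (3x3) and "t" (3): a world point X has camera coordinates R X + t; the wrist camera has in their place "tool_from_camera" (4x4, takes a point from camera to tool coordinates, whose origin is the TCP and whose axes are the flange's). Camera axes: x right, y down, z forward; pixel columns grow to the right and rows downward; lengths in m; the calibration is good to about 2 mm. The wrist camera is an equidistant fisheye: a pixel r from the principal point sees the ray r / f radians off the axis. A picture is of the moment at which its call begins: read the wrist's pose just before it. There is no depth.
- workorder.sign_off(): hands the job in; it is judged then, once.
The state is a dict: "time": time; "qpos": joint angles; "dq": joint speeds; "joint_efforts": joint torques, N m; "eef_pos": TCP position; "tcp_rot": TCP orientation; "contact_force": force on the tool from outside, world axes, zero at the start; "wrist_torque": the same for the moment, N m; "opening": opening from 0.0 (shut) to 1.0 (fully open); "finger_force": force on a finger pad.
Only numpy, scipy, OpenCV 4.12 (cv2) and the standard library are available. Lean on these libraries where they do the work, as an engineer would, in place of code of your own. Each camera call takes 0.05 s, during which the arm holds its last target. There are 200 camera calls.

### The job

Gather the four sound stone blanks scattered on the bench (the square, the long strip, the round disc and the cross) into the caddy: lay each flat in the steel pan that has its own white silhouette painted on the floor, centred on the silhouette and turned to match it. Leave the two broken stones, the square with a missing corner and the snapped short strip, where they lie.

Things in the scene. Friction and masses are not known exactly. Their poses are not given: they have to be found in the camera images.
- square: Sound, unbroken beige stone blank, 22 mm thick, 100 g or so, lying flat; origin at the centre of its underside, z up. Square, 44 x 44 mm, sides along its x and y.
- strip: Sound, unbroken beige stone blank, 22 mm thick, 100 g or so, lying flat; origin at the centre of its underside, z up. Long strip, 70 mm along its x and 22 mm along its y.
- disc: Sound, unbroken beige stone blank, 22 mm thick, 100 g or so, lying flat; origin at the centre of its underside, z up. Round disc, 46 mm in diameter.
- cross: Sound, unbroken beige stone blank, 22 mm thick, 100 g or so, lying flat; origin at the centre of its underside, z up. Equal-armed cross (plus sign), arms along its x and y, 56 mm from tip to tip, each arm 20 mm wide.
- broken_square: Broken beige stone, same material and thickness (22 mm); it does not belong in the caddy and is left where it lies. A 44 x 44 mm square that has lost a 24 x 24 mm corner, so L-shaped (the missing corner at +x, +y); origin at the centre of the original square, underside.
- broken_strip: Broken beige stone, same material and thickness (22 mm); it does not belong in the caddy and is left where it lies. A strip snapped short: 22 mm wide along y, only about 40 mm long along x, with a stepped broken end at +x; origin under its middle.
- pan_square: Fixed steel pan, one of four, 2 by 2 in a wooden caddy (216 x 216 mm, rim 14 mm above the bench). 98 x 98 mm outside, 92 x 92 inside; origin at the centre of its underside, 5 mm above the bench; inner floor 3 mm and rim 17 mm above the origin; x, y along its sides. Painted white on its floor, centred: full-size silhouette of the square (44 x 44 mm, sides along x and y).
- pan_strip: Fixed steel pan, one of four, 2 by 2 in a wooden caddy (216 x 216 mm, rim 14 mm above the bench). 98 x 98 mm outside, 92 x 92 inside; origin at the centre of its underside, 5 mm above the bench; inner floor 3 mm and rim 17 mm above the origin; x, y along its sides. Painted white on its floor, centred: full-size silhouette of the long strip (70 mm along x, 22 mm along y).
- pan_disc: Fixed steel pan, one of four, 2 by 2 in a wooden caddy (216 x 216 mm, rim 14 mm above the bench). 98 x 98 mm outside, 92 x 92 inside; origin at the centre of its underside, 5 mm above the bench; inner floor 3 mm and rim 17 mm above the origin; x, y along its sides. Painted white on its floor, centred: full-size silhouette of the disc (46 mm).
- pan_cross: Fixed steel pan, one of four, 2 by 2 in a wooden caddy (216 x 216 mm, rim 14 mm above the bench). 98 x 98 mm outside, 92 x 92 inside; origin at the centre of its underside, 5 mm above the bench; inner floor 3 mm and rim 17 mm above the origin; x, y along its sides. Painted white on its floor, centred: full-size silhouette of the cross (56 mm tip to tip, arms along x and y).
Things that resemble listed ones, but are neither listed nor needed, are in the scene too. Leave any pink look-alike of the square alone.

How it is judged:
At the end, for the whole second after the job is handed in: Square, strip, disc and cross each rest flat (within 0.1 rad) on the floor of their own pan, within 13 mm of its centre; square, strip and cross turned within 0.25 rad of the silhouette (any equivalent way round). Broken stones are within 20 mm of their start (horizontal distance between square and pan_square below 0.013 m and z of square in the frame of pan_square below 0.007 m and angle between each of square, strip, disc, cross's own z axis and vertical below 0.1 rad and linear speed of each of square, strip, disc, cross below 0.02 m/s and (angle between the x axis of square and the x axis of pan_square, either way round below 0.25 rad or angle between the x axis of square and the y axis of pan_square, either way round below 0.25 rad) and horizontal distance between strip and pan_strip below 0.013 m and z of strip in the frame of pan_strip below 0.007 m and angle between the x axis of strip and the x axis of pan_strip, either way round below 0.25 rad and horizontal distance between disc and pan_disc below 0.013 m and z of disc in the frame of pan_disc below 0.007 m and horizontal distance between cross and pan_cross below 0.013 m and z of cross in the frame of pan_cross below 0.007 m and (angle between the x axis of cross and the x axis of pan_cross, either way round below 0.25 rad or angle between the x axis of cross and the y axis of pan_cross, either way round below 0.25 rad) and distance of each of broken_square, broken_strip from where it was at the start of the episode below 0.02 m); the robot touches nothing.
It fails at once if a broken stone is moved by more than 20 mm (distance of any of broken_square, broken_strip from where it was at the start of the episode above 0.02 m).
It also fails if it takes over 128 s, if anything falls off the work surface, if the arm or the gripper's body presses on something with over 40 N, if the wrist force passes 120 N, or if a joint passes its speed limit or range.

## Working session

There is one attempt and no reset: what is moved stays moved. The work goes in short steps, Python scripts to look and compute and a shell command to move; the robot and the scene stay as the last step left them, time stands still between calls to the robot, and variables do not carry over. Pictures are saved under pics/ and viewed, at most 14 in all, crops included, and the job is handed in when it is done.

```bash
mkdir -p pics
python3 - <<'E'
from plant import get_state, imaging, ctrl
import cv2,numpy as np
s=get_state();print(s['time'],s['eef_pos'],s['tcp_rot'],s['opening'])
for n in("top","scene"):
    c=imaging.read_camera(n);cv2.imwrite(f'pics/{n}0.png',c['image'])
    print(n,c['fx'],c['cx'],c['cy'],np.round(c['R'],3).tolist(),np.round(c['t'],3))
E
```

```text
0.0 [ 0.21211456 -0.64015512  0.24394604] [ 9.87241433e-01  1.59226178e-01 -2.27102548e-05 -1.17328857e-03] 0.9975519298003226
top 442.14669260093723 254.50784603739234 188.389973839438 [[-0.0, -1.0, 0.022], [-0.992, -0.002, -0.127], [0.127, -0.022, -0.992]] [-0.023  0.48   0.968]
scene 379.71235962524037 253.15010828438258 188.73213211907282 [[-0.635, 0.773, 0.008], [0.487, 0.408, -0.773], [-0.6, -0.487, -0.635]] [ 0.305 -0.201  1.25 ]
```

View pics/top0.png

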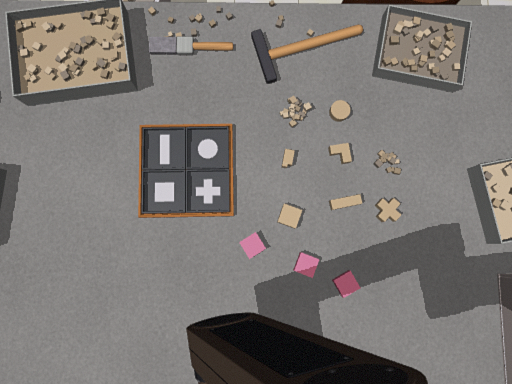

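View pics/scene0.png

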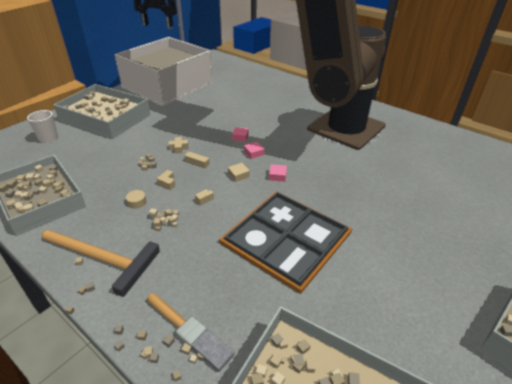

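Top view candidates:
- **Square:** beige (290,215). The pink look-alikes at (253,245), (306,264) and (346,284) and the L-shaped broken one at (341,153) are not it.
- **Strip:** (346,202). The short, stepped one at (288,157) is broken.
- **Disc:** (340,110).
- **Cross:** (388,209).

The gravel piles at (296,110) and (388,160) are not targets. Pans: strip (165,149), disc (207,149), square (165,192), cross (207,190).

```bash
cat > h.py <<'E'
import numpy as np,cv2
from plant import get_state, imaging
def ray(c,px,h):
    d=np.array([(px[0]-c['cx'])/c['fx'],(px[1]-c['cy'])/c['fy'],1]);R=np.array(c['R']);t=np.array(c['t'])
    o=-R.T@t;v=R.T@d;return (o+v*(h-o[2])/v[2])[:2]
def describe(poly):  # world polygon (m) -> centre,minAreaRect
    p=(np.asarray(poly)*1000).astype(np.float32);m=cv2.moments(p)
    return np.array([m['m10']/m['m00'],m['m01']/m['m00']]),cv2.minAreaRect(p),abs(m['m00'])
E
python3 - <<'E'
from h import *
c=imaging.read_camera('top');im=c['image'];hsv=cv2.cvtColor(im,cv2.COLOR_BGR2HSV)
beige=cv2.inRange(hsv,(8,60,140),(30,255,255));white=cv2.inRange(hsv,(0,0,200),(180,40,255))
for nm,m,h in(('beige',beige,.022),('white',white,.008)):
  for k in cv2.findContours(m,cv2.RETR_EXTERNAL,cv2.CHAIN_APPROX_NONE)[0]:
    if cv2.contourArea(k)<100 :continue
    x,y=k[:,0].mean(0)
    if not(120<x<420 and 90<y<230):continue
    ctr,r,a=describe([ray(c,p,h) for p in k[:,0]])
    print(nm,(int(x),int(y)),ctr.round(1),'rect',np.round(r[0],1),np.round(r[1],1),round(r[2],1),'area',round(a))
cv2.imwrite('pics/crop.png',cv2.resize(im[85:235,130:420],None,fx=2.7,fy=2.7,interpolation=cv2.INTER_CUBIC))
E
```

```text
beige (289, 215) [ 419.7 -101.7] rect [ 419.6 -101.8] [43.9 43.8] 69.9 area 1750
beige (388, 209) [ 434.  -328.8] rect [ 433.7 -329.3] [51.3 48.7] 3.1 area 1691
beige (346, 201) [ 451.8 -231. ] rect [ 452.1 -231.1] [22.2 70. ] 11.9 area 1334
beige (287, 157) [554.3 -99.1] rect [552.7 -99.3] [21.7 40.6] 78.4 area 693
beige (341, 151) [ 569.1 -224.7] rect [ 564.2 -221. ] [43.2 44.2] 8.5 area 1136
beige (185, 170) [525.2 135.7] rect [525.3 135.6] [214.7 213.9] 1.0 area 44897
beige (340, 109) [ 668.9 -223. ] rect [ 669.4 -222.9] [42.4 43.8] 88.7 area 1480
white (164, 191) [475.5 185.5] rect [475.5 185.5] [39.4 42.1] 0.2 area 1622
white (207, 190) [477.1  85.2] rect [476.9  85.7] [47.7 50.1] 45.9 area 1391
white (207, 148) [577.   87.6] rect [576.8  88.1] [40.5 42. ] 0.3 area 1382
white (164, 149) [575.2 188. ] rect [575.2 188. ] [66.8 18.6] 1.4 area 1230
```

View pics/crop.png

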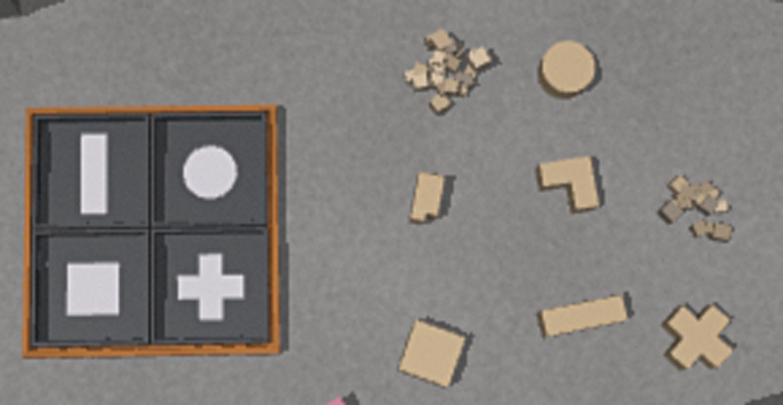

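The crop confirms the choice: the sound disc (568,68), strip (583,315), cross (700,337) and square (433,352). The broken strip is at (430,197) and the L at (575,180). Sizes and pan spacing (100 mm) fit the description.

I'll take the cross first, gripped across one arm.

```bash
cat >> h.py <<'E'
from scipy.spatial.transform import Rotation as Rn
def go(x,y,z,yaw):  # mm, deg: tool x axis heading; prints row in tool axes
    s=get_state();R=Rn.from_quat(s['tcp_rot']);a=np.radians(yaw)
    G=Rn.from_matrix(np.array([[np.cos(a),np.sin(a),0],[np.sin(a),-np.cos(a),0],[0,0,-1.]]))
    print('row',R.inv().apply(np.array([x,y,z])-s['eef_pos']*1000).round(1),(R.inv()*G).as_rotvec().round(3),'|F',np.round(s['contact_force'],1),'op',round(s['opening'],3),'t',s['time'])
def wrist(name,h,lo=(8,60,140),hi=(30,255,255),amin=300):
    s=get_state();c=imaging.read_camera('wrist');im=c['image']
    R=Rn.from_quat(s['tcp_rot']).as_matrix();T=np.array(c['tool_from_camera']);p0=s['eef_pos']
    def px(p):
        d=np.array([(p[0]-c['cx'])/c['fx'],(p[1]-c['cy'])/c['fy']]);r=np.hypot(*d)
        v=np.array([*(d/max(r,1e-9)*np.sin(r)),np.cos(r)])
        o=p0+R@T[:3,3];w=R@T[:3,:3]@v
        return (o+w*(h-o[2])/w[2])[:2]
    m=cv2.inRange(cv2.cvtColor(im,cv2.COLOR_BGR2HSV),lo,hi);cv2.imwrite(f'pics/{name}.png',im)
    for k in cv2.findContours(m,cv2.RETR_EXTERNAL,cv2.CHAIN_APPROX_NONE)[0]:
        if cv2.contourArea(k)<amin:continue
        ctr,r,a=describe([px(p) for p in k[:,0]])
        if a<5000: print(k[:,0].mean(0).astype(int),ctr.round(1),'rect',np.round(r[0],1),np.round(r[1],1),round(r[2],1),'area',round(a))
E
python3 -c "
from h import *
go(434,-329,170,48)"
```

```text
row [ 308.4 -225.6   74.7] [-0.002 -0.001 -0.518] |F [0.4 0.6 0.6] op 1.003 t 0.15
```

```bash
python3 -m jog '[[0,308,-226,75,0,0,-0.518],[0,308,-226,75,0,0,-0.518],[0,308,-226,75,0,0,-0.518],[0,308,-226,75,0,0,-0.518],[0,308,-226,75,0,0,-0.518],[0,308,-226,75,0,0,-0.518],[0,308,-226,75,0,0,-0.518],[0,308,-226,75,0,0,-0.518],[0,308,-226,75,0,0,-0.518],[0,308,-226,75,0,0,-0.518],[0,308,-226,75,0,0,-0.518],[0,308,-226,75,0,0,-0.518]]' 50; python3 -c "
from h import *
go(434,-329,170,48);wrist('w1',.022)"
```

```text
time: 1.35
eef_pos: [0.4331, -0.3307, 0.1708]
tcp_rot: [0.914, 0.406, 0.0, 0.0]
contact_force: [-0.1, 0.1, -0.2]
opening: 1.001
finger_force: 0.0
row [ 1.9 -0.5  0.8] [ 0.001  0.    -0.002] |F [-0.1  0.1 -0.2] op 1.001 t 1.35
[394 361] [ 408.7 -687.9] rect [ 394.5 -709.6] [152.5  54.7] 77.9 area 1626
[470 311] [ 540.7 -716.1] rect [ 548.1 -713.4] [ 47.8 137. ] 2.0 area 3732
[253 177] [ 434.9 -329.5] rect [ 434.8 -329.2] [52.6 52. ] 1.9 area 1795
[349  96] [ 557.9 -327.9] rect [ 556.  -329.8] [40.1 26.6] 75.0 area 532
[198  90] [ 454.4 -238.3] rect [ 453.3 -233. ] [22.6 68.4] 11.6 area 1233
[287  13] [ 565.2 -234. ] rect [ 566.  -229.9] [44.5 28.5] 9.0 area 826
```

View pics/w1.png

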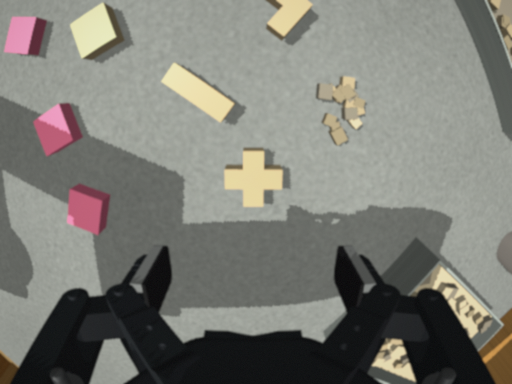

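Wrist view: the cross at (253,177) is aligned with the jaws. The strip (198,92), square (97,30) and gravel (343,105) are clear of the fingers.

```bash
python3 -c "
from h import *
go(418.6,-346.9,20,47)"
```

```text
row [-21.7   0.  150.7] [0.001 0.    0.015] |F [ 0.2 -0.4 -0.1] op 0.999 t 1.4
```

```bash
python3 -m jog '[[0.3,-22,0,40,0,0,0.015],[0.3,-22,0,80,0,0,0.015],[0.3,-22,0,120,0,0,0.015],[0.3,-22,0,140,0,0,0.015],[0.3,-22,0,150,0,0,0.015],[1,-22,0,150,0,0,0.015],[1,-22,0,150,0,0,0.015],[1,-22,0,150,0,0,0.015],[1,-22,0,150,0,0,0.015],[1,-22,0,150,0,0,0.015],[1,-22,0,150,0,0,0.015]]' 50; python3 -c "
from h import *
go(418.6,-346.9,140,47)"
```

```text
time: 2.5
eef_pos: [0.4199, -0.3472, 0.0224]
tcp_rot: [0.917, 0.4, 0.0, 0.002]
contact_force: [-1.3, -0.6, 6.1]
opening: 0.219
finger_force: 50.6
row [  -0.8   -0.7 -117.6] [0.004 0.001 0.003] |F [-1.3 -0.6  6.1] op 0.219 t 2.5
```

```bash
python3 -m jog '[[1,0,0,-40,0,0,0],[1,0,0,-80,0,0,0],[1,0,0,-110,0,0,0],[1,0,0,-110,0,0,0]]'; python3 -c "
from h import *
go(477,61.5,130,91)
s=get_state();wrist('w2',.1+.02)"
```

```text
time: 2.9
eef_pos: [0.4211, -0.348, 0.1358]
tcp_rot: [0.916, 0.4, 0.002, 0.005]
contact_force: [0.6, -0.6, -0.7]
opening: 0.215
finger_force: 49.8
row [ 338.3 -237.5    2.9] [ 0.009  0.005 -0.765] |F [ 0.6 -0.6 -0.7] op 0.215 t 2.9
[487 364] [ 494.8 -649.3] rect [ 496.5 -648.4] [72.6 27.4] 6.3 area 1430
[487 310] [ 516.9 -542.1] rect [ 518.2 -543.1] [20.8 75.1] 11.2 area 760
[454 317] [ 486.8 -521.9] rect [ 492.8 -528.2] [ 53.  125.4] 3.2 area 1350
[251 213] [ 432.3 -335.4] rect [ 431.9 -335.8] [59.6 59.7] 2.6 area 2263
[340 107] [ 504.2 -323.3] rect [ 504.  -322.5] [18.7  7.4] 82.6 area 101
[199  74] [ 463.8 -269.2] rect [ 462.4 -263.1] [13.2 26.5] 11.7 area 171
[356  71] [ 523.  -312.9] rect [ 521.6 -314.1] [23.9 16.1] 74.7 area 187
```

View pics/w2.png

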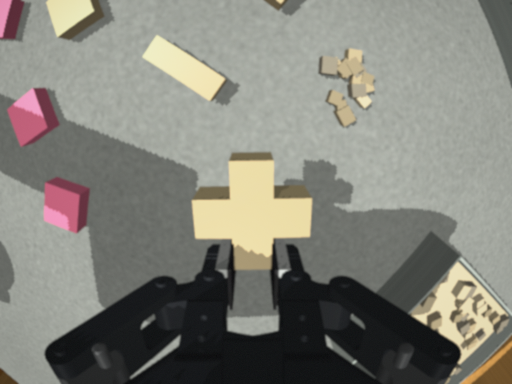

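The cross is held square at (252,213).

```bash
python3 -m jog '[[1,338,-237,0,0.009,0.005,-0.765],[1,338,-237,0,0.009,0.005,-0.765],[1,338,-237,0,0.009,0.005,-0.765],[1,338,-237,0,0.009,0.005,-0.765],[1,338,-237,0,0.009,0.005,-0.765],[1,338,-237,0,0.009,0.005,-0.765],[1,338,-237,0,0.009,0.005,-0.765],[1,338,-237,0,0.009,0.005,-0.765],[1,338,-237,0,0.009,0.005,-0.765],[1,338,-237,0,0.009,0.005,-0.765],[1,338,-237,0,0.009,0.005,-0.765],[1,338,-237,0,0.009,0.005,-0.765]]'; python3 -c "
from h import *
go(477,61.5,31,91)
s=get_state();wrist('w3',s['eef_pos'][2]);wrist('w3',.008,(0,0,200),(180,40,255),200)"
```

```text
time: 4.15
eef_pos: [0.4745, 0.062, 0.1295]
tcp_rot: [0.702, 0.712, -0.0, -0.005]
contact_force: [0.6, -0.7, -0.2]
opening: 0.214
finger_force: 49.8
row [-1.3  3.3 98.5] [-0.008 -0.008 -0.002] |F [ 0.6 -0.7 -0.2] op 0.214 t 4.15
[488 332] [671.7 -28.7] rect [675.1 -29.3] [ 20.6 126.8] 17.0 area 1599
[348 163] [486.6  92.7] rect [525.5 113.6] [164.4  93.4] 47.8 area 2223
[192  97] [445.8 141.6] rect [445.9 141. ] [ 3.3 90.7] 1.2 area 236
[281 164] [498.   85.5] rect [497.8  85.4] [16.4 19.9] 2.6 area 305
[368 165] [578.3  86.9] rect [578.5  87.1] [45.2 45.9] 5.4 area 1616
[258 142] [477.3 105. ] rect [477.4 104.7] [19.7 16.4] 1.1 area 307
[371  55] [576.5 187.2] rect [576.7 187.2] [70.  22.2] 1.2 area 1471
[258  48] [476.1 185.4] rect [476.1 185.7] [44.1 44. ] 0.9 area 1897
```

View pics/w3.png

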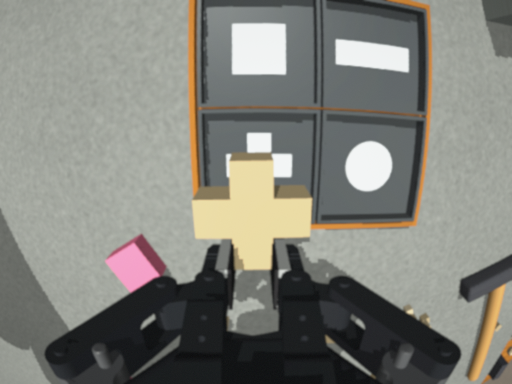

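The pans measure cleanly: square (476,185), strip (577,187), disc (578,87), with the cross silhouette near (477.5,86) and partly hidden. Now I lower the cross.

```bash
python3 -m jog '[[1,-1,3,40,-0.008,-0.008,0],[1,-1,3,75,-0.008,-0.008,0],[1,-1,3,90,-0.008,-0.008,0],[1,-1,3,97,-0.008,-0.008,0],[1,-1,3,98,-0.008,-0.008,0],[1,-1,3,98,-0.008,-0.008,0]]'; python3 -c "
from h import *
go(477.5,62,30,91)"
```

```text
time: 4.85
eef_pos: [0.4783, 0.0626, 0.0332]
tcp_rot: [0.701, 0.713, 0.001, 0.001]
contact_force: [0.8, -0.8, -1.2]
opening: 0.219
finger_force: 49.8
row [-0.5 -0.8  3.2] [ 0.003  0.    -0.001] |F [ 0.8 -0.8 -1.2] op 0.219 t 4.85
```

```bash
python3 -m jog '[[1,0,-1,2,0,0,0],[1,0,-1,2,0,0,0],[0.6,0,-1,2,0,0,0],[0.6,0,-1,2,0,0,0],[0.6,0,-1,2,0,0,0],[0.6,0,-1,-10,0,0,0],[0.6,0,-1,-40,0,0,0],[0.6,0,-1,-80,0,0,0],[0.6,0,-1,-100,0,0,0],[0.6,-30,-1,-130,0,0,0],[0.6,-30,-1,-130,0,0,0]]'; python3 -c "
from h import *
wrist('w4',.03)
go(452,-231.1,130,101.9)"
```

```text
time: 5.95
eef_pos: [0.48, 0.0311, 0.1682]
tcp_rot: [0.702, 0.713, 0.003, 0.005]
contact_force: [0.4, 1.3, -0.1]
opening: 0.396
finger_force: 0.0
[502 320] [ 939.7 -226.9] rect [ 934.6 -229.6] [ 55.  157.4] 34.8 area 4635
[476 298] [ 825.1 -156.2] rect [ 832.3 -159.9] [ 37.3 225.3] 17.0 area 4876
[247 124] [474.9  86.1] rect [475.3  86.3] [52.3 52.7] 46.8 area 1802
[295 121] [524.8  90.3] rect [524.4 125.8] [205.2 188.2] 1.1 area 2522
row [-262.7  -30.8   35.8] [ 0.008  0.002 -0.193] |F [-0.1 -1.  -0.5] op 0.397 t 6.0
```

View pics/w4.png

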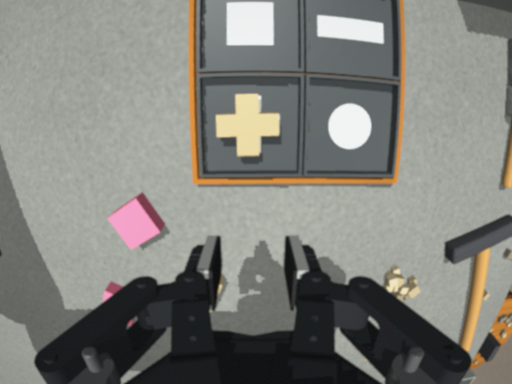

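The cross lies at (247,124), aligned and about 3 mm from the pan centre. The strip is next.

```bash
python3 -m jog '[[0.3,-263,-31,36,0.008,0.002,-0.193],[0.3,-263,-31,36,0.008,0.002,-0.193],[0.3,-263,-31,36,0.008,0.002,-0.193],[0.3,-263,-31,36,0.008,0.002,-0.193],[0.3,-263,-31,36,0.008,0.002,-0.193],[0.3,-263,-31,36,0.008,0.002,-0.193],[0.3,-263,-31,36,0.008,0.002,-0.193],[0.3,-263,-31,36,0.008,0.002,-0.193],[0.3,-263,-31,36,0.008,0.002,-0.193]]'; python3 -c "
from h import *
wrist('w5',.022)
go(452,-231.1,20,101.9)"
```

```text
time: 6.9
eef_pos: [0.4501, -0.2288, 0.1257]
tcp_rot: [0.629, 0.778, -0.001, -0.004]
contact_force: [0.2, 0.3, -0.0]
opening: 0.701
finger_force: 0.0
[459 233] [ 669.4 -223.6] rect [ 669.5 -223.8] [45.4 46.2] 82.4 area 1626
[382 217] [ 569.6 -225.1] rect [ 564.9 -221.5] [44.4 45.5] 8.7 area 1359
[256 197] [ 452.5 -231. ] rect [ 452.7 -231. ] [21.8 70.7] 11.6 area 1501
[407  77] [554.9 -99.8] rect [ 553.5 -100. ] [22.5 41.6] 79.0 area 809
[252  44] [ 424.7 -110.4] rect [ 420.6 -102.7] [44.3 44.2] 69.9 area 1080
row [ -3.    1.9 105.9] [-0.007 -0.003  0.004] |F [-0.3  0.5 -0.5] op 0.701 t 6.95
```

```bash
python3 -m jog '[[0.3,-3,2.5,40,-0.007,-0.003,0.004],[0.3,-3,2.5,80,-0.007,-0.003,0.004],[0.3,-3,2.5,98,-0.007,-0.003,0.004],[0.3,-3,2.5,105,-0.007,-0.003,0.004],[1,-3,2.5,105,-0.007,-0.003,0.004],[1,-3,2.5,105,-0.007,-0.003,0.004],[1,-3,2.5,105,-0.007,-0.003,0.004],[1,-3,2.5,105,-0.007,-0.003,0.004],[1,-3,2.5,105,-0.007,-0.003,0.004],[1,-3,2.5,60,-0.007,-0.003,0.004],[1,-3,2.5,20,-0.007,-0.003,0.004],[1,-3,2.5,0,-0.007,-0.003,0.004]]' 60; python3 -c "
from h import *
go(576.6,187.2,130,181)"
```

```text
time: 8.15
eef_pos: [0.4547, -0.2341, 0.1302]
tcp_rot: [0.631, 0.776, 0.0, 0.004]
contact_force: [-0.4, -0.2, -1.5]
opening: 0.241
finger_force: 61.8
row [387.4 205.5  -1. ] [-0.     0.008 -1.382] |F [-0.4 -0.2 -1.5] op 0.241 t 8.15
```

```bash
python3 -m jog '[[1,387,205,-1,0,0.008,-1.382],[1,387,205,-1,0,0.008,-1.382],[1,387,205,-1,0,0.008,-1.382],[1,387,205,-1,0,0.008,-1.382],[1,387,205,-1,0,0.008,-1.382],[1,387,205,-1,0,0.008,-1.382],[1,387,205,-1,0,0.008,-1.382],[1,387,205,-1,0,0.008,-1.382],[1,387,205,-1,0,0.008,-1.382],[1,387,205,-1,0,0.008,-1.382],[1,387,205,-1,0,0.008,-1.382],[1,387,205,-1,0,0.008,-1.382]]'; python3 -c "
from h import *
s=get_state();print(s['eef_pos'])
wrist('w6',s['eef_pos'][2],(8,60,120),(30,255,255))
go(576.6,187.2,32,181)"
```

```text
time: 9.35
eef_pos: [0.5744, 0.1875, 0.1268]
tcp_rot: [-0.008, 1.0, 0.002, -0.003]
contact_force: [-0.2, -0.6, -1.5]
opening: 0.239
finger_force: 61.7
[0.57438396 0.18754653 0.12682669]
[ 23 350] [684.3 -14.5] rect [687.8 -14.5] [23.4 91.9] 16.6 area 1123
[469 345] [665.9 368.4] rect [674.5 363. ] [80.  54.1] 12.7 area 1864
[ 14 260] [588.3  25.7] rect [587.7  27.1] [31.4 39.3] 36.6 area 643
[252 244] [567.3 186.7] rect [567.7 186.8] [74.4 22.1] 0.9 area 1524
[130  80] [483.8 129.9] rect [484.4 129.6] [32.5 31.4] 46.9 area 691
[197 118] [502.1 161.5] rect [512.3 158.7] [116.1 116.2] 1.1 area 1024
row [-2.6 -0.4 94.9] [ 0.004 -0.005 -0.002] |F [-0.1 -0.  -1. ] op 0.237 t 9.4
```

View pics/w6.png

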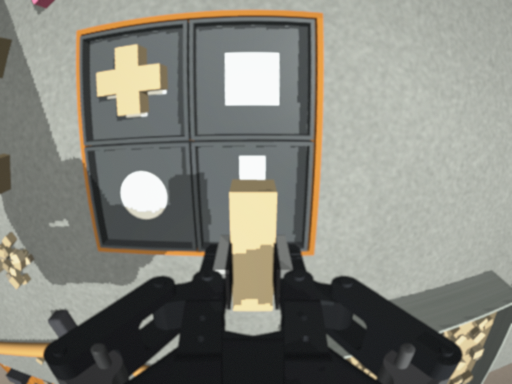

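The strip is held straight at (252,245), about 4 mm ahead along tool x, and I'll compensate for that. The cross at (130,80) shows a slim sliver of white, so it is within a few mm.

```bash
python3 -m jog '[[1,-6.5,0,40,0.004,-0.005,-0.002],[1,-6.5,0,75,0.004,-0.005,-0.002],[1,-6.5,0,90,0.004,-0.005,-0.002],[1,-6.5,0,95,0.004,-0.005,-0.002],[1,-6.5,0,97,0.004,-0.005,-0.002],[1,-6.5,0,97,0.004,-0.005,-0.002]]'; python3 -c "
from h import *
go(580.6,187.2,30,181)"
```

```text
time: 10.0
eef_pos: [0.5816, 0.1879, 0.0315]
tcp_rot: [-0.009, 1.0, 0.0, 0.001]
contact_force: [-0.3, -1.2, -1.0]
opening: 0.236
finger_force: 61.8
row [ 1.  -0.7  1.5] [0.    0.002 0.001] |F [-0.3 -1.2 -1. ] op 0.236 t 10.0
```

```bash
python3 -m jog '[[1,1,0,2,0,0,0],[1,1,0,2,0,0,0],[0.6,1,0,2,0,0,0],[0.6,1,0,2,0,0,0],[0.6,1,0,2,0,0,0],[0.6,1,0,-10,0,0,0],[0.6,1,0,-40,0,0,0],[0.6,1,0,-80,0,0,0],[0.6,1,0,-120,0,0,0],[0.6,1,0,-120,0,0,0]]'; python3 -c "
from h import *
wrist('w7',.03)
go(420,-102.2,130,69.9)"
```

```text
time: 11.0
eef_pos: [0.5842, 0.1892, 0.1587]
tcp_rot: [-0.01, 1.0, 0.001, 0.007]
contact_force: [-0.2, 0.1, 1.1]
opening: 0.4
finger_force: 0.0
[355 356] [838.  346.4] rect [842.3 346.8] [174.1  23.7] 40.3 area 2107
[ 35 329] [ 826.6 -160.7] rect [ 833.7 -157.3] [ 41.7 220.8] 17.0 area 4567
[ 21 242] [ 664.6 -101.2] rect [ 665.4 -103.5] [38.5 53.9] 62.2 area 889
[ 5 44] [423.2 -83.7] rect [424.2 -81. ] [48.1 24.7] 3.3 area 779
row [ 168.3 -287.9   23.4] [0.01  0.005 1.941] |F [-0.9 -0.1 -0.1] op 0.399 t 11.05
```

View pics/w7.png

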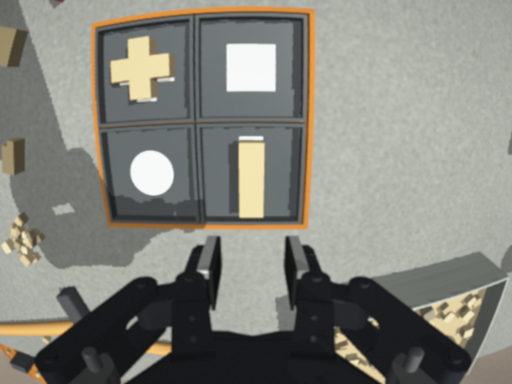

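The strip lies at (251,178) with some white showing at its far end (251,138). I'll measure its offset from a cleaner mask.

```bash
python3 -c "
from h import *
wrist('w8',.03,(15,60,170),(30,130,255));print();wrist('w8',.03,(10,60,150),(30,130,255))
"
```

```text
[456 316] [775.6 487.2] rect [767.7 493.4] [132.1  72.7] 53.0 area 3702
[251 182] [578.8 187.4] rect [578.9 187.4] [70.4 22.3] 0.5 area 1521
[139  70] [474.9  86.4] rect [475.1  86.4] [52.6 52.8] 47.6 area 1810

[357 358] [819.9 339.4] rect [828.  343.7] [157.2  20.8] 40.5 area 1541
[462 319] [773.9 491.2] rect [786.7 488.1] [111.1  96. ] 13.5 area 4205
[251 186] [578.7 187.2] rect [578.6 187.3] [71.7 23. ] 1.0 area 1565
[138  72] [475.1  86.5] rect [475.4  86.6] [53.4 53.2] 46.6 area 1856
```

Both placed pieces are within about 3 mm. The square is next.

```bash
python3 -m jog '[[0.2,168,-288,23,0.01,0.005,1.941],[0.2,168,-288,23,0.01,0.005,1.941],[0.2,168,-288,23,0.01,0.005,1.941],[0.2,168,-288,23,0.01,0.005,1.941],[0.2,168,-288,23,0.01,0.005,1.941],[0.2,168,-288,23,0.01,0.005,1.941],[0.2,168,-288,23,0.01,0.005,1.941],[0.2,168,-288,23,0.01,0.005,1.941],[0.2,168,-288,23,0.01,0.005,1.941],[0.2,168,-288,23,0.01,0.005,1.941],[0.2,168,-288,23,0.01,0.005,1.941],[0.2,168,-288,23,0.01,0.005,1.941]]'; python3 -c "
from h import *
go(420,-102.2,130,69.9)"
```

```text
time: 12.35
eef_pos: [0.416, -0.1022, 0.1252]
tcp_rot: [0.779, 0.627, -0.005, -0.004]
contact_force: [0.0, -1.1, 0.2]
opening: 0.799
finger_force: 0.0
row [ 0.9  3.8 -4.9] [-0.012  0.003  0.134] |F [ 0.  -1.1  0.2] op 0.799 t 12.35
```

```bash
python3 -m jog '[[0.2,1,4,-5,-0.012,0.003,0.134],[0.2,1,4,-5,-0.012,0.003,0.134],[0.2,1,4,-5,-0.012,0.003,0.134]]'; python3 -c "
from h import *
wrist('w9',.022)
go(420,-102.2,20,69.9)"
```

```text
time: 12.65
eef_pos: [0.4207, -0.1023, 0.1309]
tcp_rot: [0.817, 0.577, 0.0, 0.001]
contact_force: [0.7, -0.1, -0.2]
opening: 0.803
finger_force: 0.0
[424 252] [ 569.5 -224.9] rect [ 564.7 -221.4] [44.3 44.7] 9.0 area 1297
[493 218] [ 669.5 -223.6] rect [ 669.6 -223.5] [43.5 45.9] 1.1 area 1582
[252 192] [ 420.7 -102. ] rect [ 420.4 -102.1] [44.4 44.3] 70.3 area 1900
[395 141] [554.9 -99.6] rect [553.6 -99.8] [23.  41.1] 79.2 area 818
[478 118] [ 656.6 -103.7] rect [ 657.8 -104.4] [46.4 23.1] 82.1 area 606
[252  19] [465.7  34.4] rect [481.9  28.3] [ 44.3 142.8] 71.9 area 773
row [-1.00e-01 -1.00e+00  1.11e+02] [0.002 0.001 0.009] |F [-0.7  0.3  0.3] op 0.8 t 12.7
```

```bash
python3 -m jog '[[0.2,0,-1,40,0,0,0.009],[0.2,0,-1,80,0,0,0.009],[0.2,0,-1,103,0,0,0.009],[0.2,0,-1,109,0,0,0.009],[1,0,-1,109,0,0,0.009],[1,0,-1,109,0,0,0.009],[1,0,-1,109,0,0,0.009],[1,0,-1,109,0,0,0.009],[1,0,-1,109,0,0,0.009],[1,0,-1,109,0,0,0.009]]' 60; python3 -c "
from h import *
go(420.4,-102,140,69.9)"
```

```text
time: 13.7
eef_pos: [0.422, -0.103, 0.0242]
tcp_rot: [0.82, 0.572, 0.001, 0.003]
contact_force: [-0.8, 0.6, 5.2]
opening: 0.495
finger_force: 62.0
row [   0.3   -1.1 -115.8] [ 0.007  0.001 -0.002] |F [-0.8  0.6  5.2] op 0.495 t 13.7
```

```bash
python3 -m jog '[[1,0,0,-40,0,0,0],[1,0,0,-80,0,0,0],[1,0,0,-110,0,0,0],[1,0,0,-110,0,0,0]]'; python3 -c "
from h import *
go(476.2,185.6,135,91)"
```

```text
time: 14.1
eef_pos: [0.4234, -0.1037, 0.1376]
tcp_rot: [0.82, 0.572, 0.003, 0.006]
contact_force: [0.8, -0.2, 0.1]
opening: 0.493
finger_force: 61.5
row [289.7 -50.4   1.3] [ 0.014  0.005 -0.37 ] |F [ 0.8 -0.2  0.1] op 0.493 t 14.1
```

```bash
python3 -m jog '[[1,290,-50,0,0.014,0.005,-0.37],[1,290,-50,0,0.014,0.005,-0.37],[1,290,-50,0,0.014,0.005,-0.37],[1,290,-50,0,0.014,0.005,-0.37],[1,290,-50,0,0.014,0.005,-0.37],[1,290,-50,0,0.014,0.005,-0.37],[1,290,-50,0,0.014,0.005,-0.37],[1,290,-50,0,0.014,0.005,-0.37],[1,290,-50,0,0.014,0.005,-0.37]]'; python3 -c "
from h import *
s=get_state();print(s['eef_pos']);wrist('w10',s['eef_pos'][2],(15,60,170),(30,130,255))
go(476.2,185.6,34,91)"
```

```text
time: 15.0
eef_pos: [0.473, 0.1862, 0.1312]
tcp_rot: [0.701, 0.713, -0.003, -0.006]
contact_force: [0.1, 0.1, -0.7]
opening: 0.49
finger_force: 61.5
[0.47296484 0.1862261  0.13118883]
[255 251] [474.  189.9] rect [471.9 187.6] [43.6 44. ] 0.8 area 1564
[374 197] [532.  220.9] rect [532. 221.] [39.5 12.6] 0.3 area 473
row [-0.8  4.  97.5] [-0.011 -0.005 -0.002] |F [ 0.1 -0.4 -0.1] op 0.492 t 15.05
```

View pics/w10.png

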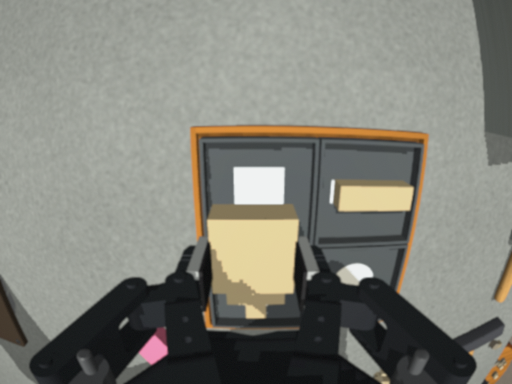

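The square is centred and square in the jaws at (255,251). Lowering it.

```bash
python3 -m jog '[[1,-1,4,40,-0.011,-0.005,0],[1,-1,4,75,-0.011,-0.005,0],[1,-1,4,90,-0.011,-0.005,0],[1,-1,4,97,-0.011,-0.005,0],[1,-1,4,97,-0.011,-0.005,0],[1,-1,4,97,-0.011,-0.005,0]]'; python3 -c "
from h import *
go(476.2,185.6,32,91)"
```

```text
time: 15.65
eef_pos: [0.4781, 0.1862, 0.0366]
tcp_rot: [0.701, 0.713, 0.002, 0.001]
contact_force: [0.6, 0.6, 0.4]
opening: 0.495
finger_force: 61.4
row [-0.6 -1.9  4.6] [ 0.004 -0.    -0.002] |F [0.6 0.6 0.4] op 0.495 t 15.65
```

```bash
python3 -m jog '[[1,-0.5,-2,2,0,0,0],[1,-0.5,-2,4,0,0,0],[1,-0.5,-2,4,0,0,0],[0.4,-0.5,-2,4,0,0,0],[0.4,-0.5,-2,4,0,0,0],[0.4,-0.5,-2,4,0,0,0],[0.4,-0.5,-2,-8,0,0,0],[0.4,-0.5,-2,-40,0,0,0],[0.4,-0.5,-2,-80,0,0,0],[0.4,-30,-2,-120,0,0,0],[0.4,-30,-2,-120,0,0,0]]'; python3 -c "
from h import *
wrist('w11',.03,(15,60,170),(30,130,255))
go(669.5,-223.6,130,45)"
```

```text
time: 16.75
eef_pos: [0.4796, 0.1556, 0.1633]
tcp_rot: [0.701, 0.713, 0.006, 0.005]
contact_force: [1.1, 0.1, 0.7]
opening: 0.603
finger_force: 0.0
[245 247] [474.4  92.1] rect [474.3  93.4] [55.9 43.1] 2.6 area 1198
[355 154] [578.6 187.7] rect [578.8 187.7] [70.8 23.1] 0.8 area 1546
[246 151] [474.6 187. ] rect [474.7 186.7] [44.5 44.8] 1.2 area 1909
[502  26] [766.4 357. ] rect [771.6 353.7] [32.5 64.7] 7.9 area 905
row [-382.7  185.4   31.9] [ 0.01  -0.005  0.801] |F [-0.3 -0.   0.1] op 0.598 t 16.8
```

The square is placed within 2 mm. The disc is next.

```bash
python3 -m jog '[[0.2,-383,185,32,0.01,-0.005,0.801],[0.2,-383,185,32,0.01,-0.005,0.801],[0.2,-383,185,32,0.01,-0.005,0.801],[0.2,-383,185,32,0.01,-0.005,0.801],[0.2,-383,185,32,0.01,-0.005,0.801],[0.2,-383,185,32,0.01,-0.005,0.801],[0.2,-383,185,32,0.01,-0.005,0.801],[0.2,-383,185,32,0.01,-0.005,0.801],[0.2,-383,185,32,0.01,-0.005,0.801],[0.2,-383,185,32,0.01,-0.005,0.801],[0.2,-383,185,32,0.01,-0.005,0.801],[0.2,-383,185,32,0.01,-0.005,0.801]]'; python3 -c "
from h import *
wrist('w12',.022)
go(669.5,-223.6,20,45)"
```

```text
time: 18.0
eef_pos: [0.6661, -0.2214, 0.1229]
tcp_rot: [0.923, 0.384, -0.005, -0.002]
contact_force: [-1.6, 0.1, 0.8]
opening: 0.798
finger_force: 0.0
[193 271] [ 574.8 -235.4] rect [ 571.8 -239.6] [47.6 19.7] 33.9 area 440
[259 193] [ 670.1 -223.7] rect [ 670.3 -223.8] [45.6 45.1] 45.3 area 1623
[ 76 186] [555.4 -99.9] rect [ 553.7 -100.2] [22.3 41.5] 79.0 area 802
[146 123] [ 648.7 -117.4] rect [ 649.  -117.5] [17.1 25.4] 41.6 area 291
[179  76] [ 693.5 -112.5] rect [ 693.4 -112.3] [18.6 13.9] 36.8 area 203
[402  37] [ 854.2 -220.4] rect [ 853.  -215.1] [ 21.8 140. ] 16.9 area 2568
[19 54] [616.   44.9] rect [610.9  40. ] [117.9  60.8] 42.3 area 618
row [  1.4   4.6 103.3] [-0.007  0.007  0.003] |F [ 0.4  0.8 -1.2] op 0.796 t 18.05
```

View pics/w12.png

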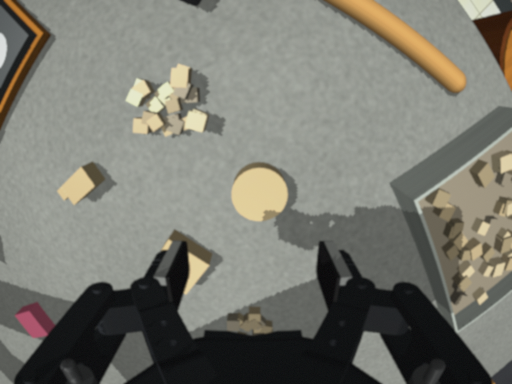

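The disc sits at (259,193) between the jaws. The broken L near (190,262) is clear of the left finger's descent, which comes down about 40 mm away.

```bash
python3 -m jog '[[0.2,1.5,4.5,40,-0.007,0.007,0],[0.2,1.5,4.5,80,-0.007,0.007,0],[0.2,1.5,4.5,97,-0.007,0.007,0],[0.2,1.5,4.5,102,-0.007,0.007,0],[0.2,1.5,4.5,102,-0.007,0.007,0],[1,1.5,4.5,102,-0.007,0.007,0],[1,1.5,4.5,102,-0.007,0.007,0],[1,1.5,4.5,102,-0.007,0.007,0],[1,1.5,4.5,102,-0.007,0.007,0],[1,1.5,4.5,102,-0.007,0.007,0],[1,1.5,4.5,102,-0.007,0.007,0]]' 60; python3 -c "
from h import *
go(670,-223.6,130,45)"
```

```text
time: 19.15
eef_pos: [0.6722, -0.2262, 0.0252]
tcp_rot: [0.924, 0.383, 0.002, 0.002]
contact_force: [-0.5, -0.0, 7.1]
opening: 0.508
finger_force: 61.5
row [   0.6   -2.8 -104.8] [ 0.006 -0.002  0.001] |F [-0.5 -0.   7.1] op 0.508 t 19.15
```

```bash
python3 -m jog '[[1,0,0,-40,0,0,0],[1,0,0,-80,0,0,0],[1,0,0,-110,0,0,0],[1,0,0,-110,0,0,0]]'; python3 -c "
from h import *
go(578.2,87,135,45)"
```

```text
time: 19.55
eef_pos: [0.6735, -0.227, 0.1395]
tcp_rot: [0.924, 0.383, 0.005, 0.005]
contact_force: [0.4, -0.5, -1.0]
opening: 0.504
finger_force: 61.3
row [ 155.1 -289.3    1.2] [ 0.014 -0.004  0.001] |F [ 0.4 -0.5 -1. ] op 0.504 t 19.55
```

```bash
python3 -m jog '[[1,155,-289,0,0.014,-0.004,0],[1,155,-289,0,0.014,-0.004,0],[1,155,-289,0,0.014,-0.004,0],[1,155,-289,0,0.014,-0.004,0],[1,155,-289,0,0.014,-0.004,0],[1,155,-289,0,0.014,-0.004,0],[1,155,-289,0,0.014,-0.004,0],[1,155,-289,0,0.014,-0.004,0],[1,155,-289,0,0.014,-0.004,0],[1,155,-289,0,0.014,-0.004,0]]'; python3 -c "
from h import *
s=get_state();print(s['eef_pos']);wrist('w13',s['eef_pos'][2],(15,60,170),(30,130,255))
go(578.2,87,34,45)"
```

```text
time: 20.55
eef_pos: [0.575, 0.0876, 0.131]
tcp_rot: [0.924, 0.383, -0.004, -0.005]
contact_force: [0.7, 0.9, -1.7]
opening: 0.505
finger_force: 61.4
[0.57504292 0.08761062 0.13102474]
[165 262] [541.3 118.7] rect [538.6 118.7] [24.3 14.2] 18.5 area 188
[252 254] [576.4  89.2] rect [576.7  89.1] [44.3 41.7] 45.1 area 1501
[ 99 195] [543.4 166.9] rect [543.4 166.9] [25.2 25. ] 0.9 area 608
row [ 2.3  3.6 97.1] [-0.013  0.004 -0.   ] |F [ 0.5  0.3 -1.3] op 0.507 t 20.6
```

View pics/w13.png

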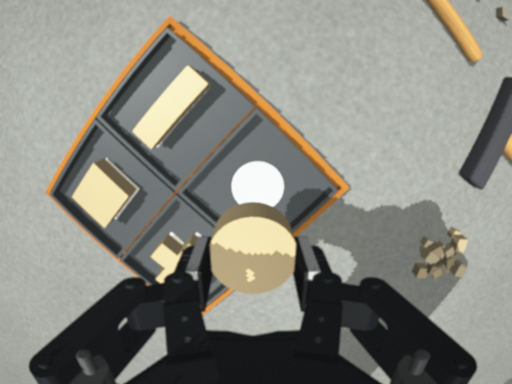

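The disc is held centred at (252,250). Lowering it.

```bash
python3 -m jog '[[1,0.5,3.5,40,-0.013,0.004,0],[1,0.5,3,75,-0.013,0.004,0],[1,0.5,2.5,90,-0.013,0.004,0],[1,0.5,2,97,-0.013,0.004,0],[1,0.5,2,99,-0.013,0.004,0],[1,0.5,2,99,-0.013,0.004,0]]'; python3 -c "
from h import *
go(577.5,86,33,45)"
```

```text
time: 21.2
eef_pos: [0.5768, 0.0876, 0.0337]
tcp_rot: [0.924, 0.383, 0.001, 0.001]
contact_force: [-0.2, -0.1, -1.2]
opening: 0.502
finger_force: 61.4
row [-0.7  1.6  0.7] [ 0.002 -0.002  0.001] |F [-0.2 -0.1 -1.2] op 0.502 t 21.2
```

```bash
python3 -m jog '[[1,0,1,1,0,0,0],[1,0,1,1.5,0,0,0],[0.36,0,1,1.5,0,0,0],[0.36,0,1,1.5,0,0,0],[0.36,0,1,1.5,0,0,0],[0.36,0,1,-10,0,0,0],[0.36,0,1,-40,0,0,0],[0.36,0,1,-80,0,0,0],[0.36,-50,1,-125,0,0,0],[0.36,-100,1,-125,0,0,0],[0.36,-100,1,-125,0,0,0]]'; python3 -c "
from h import *
wrist('w14',.03,(15,60,170),(30,130,255))"
```

```text
time: 22.3
eef_pos: [0.5044, 0.0149, 0.1599]
tcp_rot: [0.924, 0.383, 0.001, 0.001]
contact_force: [-1.5, 0.2, -0.1]
opening: 0.64
finger_force: 0.0
[174 154] [475.1  86.3] rect [475.4  86.6] [52.3 52.9] 47.0 area 1820
[252  71] [577.3  87.5] rect [577.2  87.4] [45.6 45.4] 0.8 area 1621
```

View pics/w14.png

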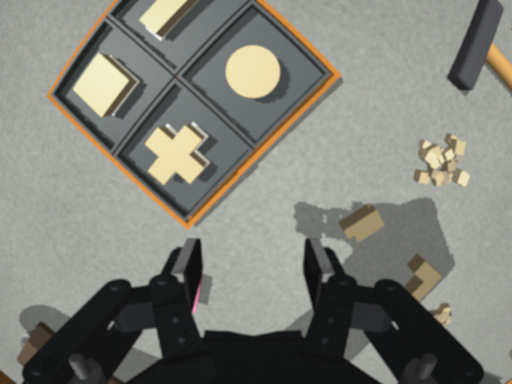

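All four stones lie flat in their pans: disc (252,71), cross (177,154), square (104,85), strip (165,15). The broken stones have not been disturbed.

```bash
python3 -c "
from plant import workorder
print(workorder.sign_off())"
```

```text
the job is handed in; nothing more can be done
None
```

I placed the square, strip, disc and cross flat in their own pans, each measured within about 3 mm of centre and aligned, left the broken stones alone, and handed the job in at about 22 s; the sign-off gave no verdict.

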